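# Hang the probe guide over the block heater and hold the probe through it

### The arm

A 6-joint arm with a two-finger parallel gripper is mounted at the origin on the work surface. World frame = base frame: x ahead of the robot, y to its left, z up, the work surface at z = 0. Lengths are in mm, angles in rad, forces in N, time in s.
With the tool pointing down it reaches from about 275 to 825 mm from the base axis. Payload 4.9 kg.
Tool frame: the origin (TCP) lies on the mounting face of the last link; the fingertips stand 173 mm ahead of it and the grasp point (between the pads) lies 155 mm ahead of it; x points along the fingers, y is the direction in which the jaws open and shut, and the axes are right-handed (so a half turn about x gives the same grasp; the last joint's range is limited). The gripper opens to 85 mm and grips with 20 to 120 N. Pads are 22 mm wide; open, the fingers measure 114 mm over their backs; the gripper's body (76 mm by 85 mm) begins 54 mm behind the grasp point. The pads swing forward as they close: fully open they stand 13 mm farther back than shut.
Start: joints at [1.155, 0.326, -0.193, 1.052, 0, 1.437], TCP at [152.941, 528.326, 404.681] pointing down, gripper open.
Joint ranges: [-2.65, 2.65], [-0.97, 1.79], [-1.3, 1.35], [-1.93, 2.1], [-1.47, 1.37], [-3.14, 3.14]. Speed limits (rad/s): [2.57, 2.57, 3.14, 3.14, 3.14, 3.14].

### API

Orientations are given as a unit quaternion [x, y, z, w].
In Python, from workcell import env gives the robot as it stands.
- The arm moves only by the tool send_rows, never from a script. Its argument "deltas" is a list of rows, each a list of 3 entries, a list of its own where there are three numbers: the shift along the tool's x, y, z in cm, then the turn, a rotation vector about the tool's x, y, z in rad, then the closure, from 0 (fully open) to 1 (shut). A call has 1 to 10 rows; each row shifts and turns the commanded pose from where the row before left it, along the tool's axes as they then stand; what a row does not reach is not made up. A row lasts 1/10 s, in which the tool goes at most 50 mm and 8.59 degrees, less where a joint would pass 70% of its speed; a pose out of reach is approached as far as the arm can. A call is refused whole if a number of a shift passes 5 or a number of a turn 0.15, either way. A call with a gripper value outside its range is refused whole. The fingers move at their own pace and stop on an object; "squeeze" is the grip in N (left out, the last holds). Time passes only in rows, so rows that do not move let the fingers close. It gives the time, the measured TCP pose, the force and the opening at its end, in the units of the state.
- env.observe(): the state, without advancing time (a new reading comes with each control period).
- env.camera(name): name is "scene" or "top"; returns a dict with "frame" (420x560x3 uint8, blue, green, red), "K" (3x3 intrinsics, pixels), "R" (3x3) and "t" (3): a world point X has camera coordinates R X + t. Camera axes: x right, y down, z forward; pixel columns grow to the right and rows downward; lengths in mm; the calibration is good to about 2 mm. A picture is of the moment at which its call begins. There is no depth.
- env.close_job(): hands the job in, once; it reports no verdict.
Trained networks look in a picture, given as the dict that the camera call returned (one of the last four; its "shot" number tells which), for a name from the list of things; names that differ only in an ending like _2 or _b are one class to them, and where a whole thing is asked for, a point or a joint stands for the part that bears it (a point fixed in the world has none). Each returns a list of dicts, best first, with "conf" (0 to 1); they miss things now and then, are a little off and sometimes report something else, mostly with a low value. They report only what shows in the picture. A call takes as long as a camera call. They do not tell look-alikes from the thing itself.
- env.recognise(picture, label): "point" ([row, column] in pixels, amid what is visible of it).
- env.trace(picture, label): "pixels" (420x560 bool, what is visible of it) and "point" ([row, column] in pixels, amid what is visible of it).
- env.tip_of(picture, label): "point" ([row, column] in pixels: a listed point, or the origin of a listed thing).
The state is a dict: "time_s": time; "q": joint angles; "joint_velocities": joint speeds; "effort": joint torques, N m; "eef_pos": TCP position; "ee_rot": TCP orientation; "contact_force": force on the tool from outside, world axes, zero at the start; "torque": the same for the moment, N m; "finger_gap": opening from 0.0 (shut) to 1.0 (fully open).
Only numpy, scipy, OpenCV 4.12 (cv2) and the standard library are available. Lean on these libraries where they do the work, as an engineer would, in place of code of your own. Each camera call takes 0.05 s, during which the arm holds its last target. There are 200 camera calls.

### The job

Hook the loose hanger with the orange tab over the rail at its blue band, with its brass guide on the heater's side of the rail, then slide it along the rail, without lifting it off, to the middle of the red mark, where its guide stands over the heater's brass port, and let go of it there. Then take the temperature probe by its black handle out of its white block, thread it down through the hanger's guide and on through the heater's port, and stop when the red band on the probe is level with the top of the guide. Finish while still holding the probe like that, upright and still, its tip clear of the bottom of the well and its handle clear of the guide, and leave the other things on the bench where they are.

Things in the scene. Friction and masses are not known exactly. Their poses are not given: they have to be found in the camera images.
- rail_load (a point): Centre of the blue 46 mm band on the rail's top face. The rail is a fixed level aluminium bar 10 mm thick, 30 mm deep, 360 mm long, its top 115 mm above the bench, on a post under each end (57 mm past the band's middle, and at the far end), none higher than the rail. Axes: y along the rail, the red mark towards -y; x across it, heater port and guide on the -x side; z up.
- rail_mark (a point): Centre of the red 46 mm band on the top face of the same rail, 115 to 215 mm from the blue one; same axes as rail_load. The hanger is 40 mm wide: 3 mm of red shows on either side when it is centred. The heater's port lies 55 mm from here towards -x of these axes.
- port (a point): The heater's port: centre of the top of its brass funnel, 60 mm above the bench; same axes as rail_mark. The mouth is 24 mm wide and narrows over 6 mm to a straight bore 14 mm wide, 18 mm long; beneath it is a well 21 mm wide, its bottom 52 mm under this point. The heater is a fixed white box 120 x 110 mm, 52 mm high, the port in its middle.
- hanger_grip (a point): Loose hanger, 250 g: the point to grip in its orange tab, 18 mm under the tab's top, 76 mm above the feet, 38 mm above hanger_saddle. The tab is 16 mm wide along y, 30 mm along x, 48 mm high; close on it along y from above. Axes: y along the rail once hung, guide to -x, counterweight to +x, z up. It starts on its feet on the bench, yaw up to 0.5. It slides easily and stays where left.
- hanger_saddle (a point): The same hanger: centre of the inside roof of its saddle, the face that rests on the rail's top. The saddle is an inverted U, 40 mm long along y, legs 38 mm deep, 13 mm wide inside (1.5 mm to spare each side of the rail), flaring over the lowest 10 mm to 22 mm at the mouth.
- hanger_guide (a point): The same hanger: centre of the top of its brass guide funnel, 55 mm to -x of the saddle and 14 mm above the saddle's inside roof (129 mm above the bench when hung). The mouth is 24 mm wide and narrows over 6 mm to a straight bore of 14 mm, 16 mm long. The funnel's outside is 30 mm wide.
- probe_grip (a point): Temperature probe, 70 g, loose: centre of its black round handle, 20 mm across and 50 mm long. The steel rod below is 10 mm across with a round end; the handle's underside is 120 mm and this point 145 mm above the tip; z points from tip to handle. It starts upright in its block, tip 12 mm above the bench.
- probe_tip (a point): The same probe: the lowest point of its rod.
- probe_band (a point): The same probe: centre of the red band round its rod, 8 mm high, 105 mm above the tip. Level with the top of the hung guide, it puts the tip 36 mm under the port's mouth, 16 mm above the bottom of the well.
- probe_block: Fixed white block 75 x 75 mm and 85 mm high that parks the probe in a bore 11.5 mm wide and 73 mm deep in the middle of its top; origin on the bench under its middle.
- hanger: The same hanger: origin at the level of its feet, under the middle of the saddle.
- probe: The same probe: origin at its tip.
- amber_bottle: Bystander: brown bottle, 48 mm wide, 100 mm high; origin under its middle.
- beaker: Bystander: clear beaker, 60 mm wide, 75 mm high; origin under its middle.
- tube_rack: Bystander: white tube rack 120 x 85 x 45 mm; origin under its middle.
- tip_box: Bystander: blue box with clear lid, 85 x 120 x 68 mm; origin under its middle.
- reagent_jar: Bystander: white jar with blue cap, 64 mm wide, 85 mm high; origin under its middle.
- timer: Bystander: grey bench timer 60 x 75 x 22 mm; origin under its middle.
Not all that is in view belongs to the job. What is meant by the probe is not pink, and is the larger of those in its own colour.

How it is judged (in metres and radians):
On the way, in this order (a step that is already met when the one before it is completed fails the run):
1. the hanger sits on the rail at the blue band (x of hanger_saddle in the frame of rail_load between -0.006 and 0.006 m and y of hanger_saddle in the frame of rail_load between -0.022 and 0.022 m and z of hanger_saddle in the frame of rail_load between -0.004 and 0.005 m and angle between hanger_grip's own z axis and vertical below 0.15 rad), for 0.2 s.
2. the hanger, still on the rail, is sliding up to the red mark (x of hanger_saddle in the frame of rail_mark between -0.006 and 0.006 m and y of hanger_saddle in the frame of rail_mark between 0.012 and 0.062 m and z of hanger_saddle in the frame of rail_mark between -0.004 and 0.005 m and angle between hanger_grip's own z axis and vertical below 0.15 rad), for 0.05 s.
3. the hanger hangs at the red mark, let go (x of hanger_saddle in the frame of rail_mark between -0.006 and 0.006 m and y of hanger_saddle in the frame of rail_mark between -0.007 and 0.007 m and z of hanger_saddle in the frame of rail_mark between -0.004 and 0.005 m and angle between hanger_grip's own z axis and vertical below 0.15 rad and contact force between the fingers and hanger below 0.1 N), for 0.2 s.
4. the probe's tip has passed down through the hanger's guide (z of probe_tip in the frame of hanger_guide between -0.2 and -0.024 m and horizontal distance between probe_tip and hanger_guide below 0.01 m), for 0.05 s.
At the end, for the whole second after the job is handed in: Hanger on the rail within 7 mm of the red mark's middle, untouched by the fingers; probe through guide and port, tip 25 to 47 mm under the port's mouth (band within 11 mm of the guide's top), upright within 0.12 rad, still, held by the fingers (all of step 3 and z of probe_tip in the frame of port between -0.047 and -0.025 m and horizontal distance between probe_tip and port below 0.008 m and horizontal distance between probe_band and hanger_guide below 0.008 m and angle between probe_grip's own z axis and vertical below 0.12 rad and contact force between the fingers and probe above 1 N and linear speed of probe below 0.02 m/s); the arm keeps its last pose, push and grip.
It fails at once if a bystander is pushed more than 30 mm (distance of any of amber_bottle, beaker, tube_rack, tip_box, reagent_jar, timer from where it was at the start of the episode above 0.03 m).
It also fails if it takes over 72 s, if anything falls off the work surface, if the arm or the gripper's body presses on something with over 40 N, if the wrist force passes 120 N, or if a joint passes its speed limit or range.

## Working session

There is one attempt and no reset: what is moved stays moved. The work goes in short steps, Python scripts to look and compute and a tool call to move; the robot and the scene stay as the last step left them, time stands still between calls to the robot, and variables do not carry over. Pictures are saved under pics/ and viewed, about 8 in all and at most 12, crops included, and the job is handed in when it is done.

Besides the shell and the picture viewer there is one more tool, called after "Call:" as name(argument=value, ...) on one line, values as JSON. send_rows: Moves the arm, as the interface text tells. Its arguments: {"type":"object","properties":{"deltas":{"type":"array","items":{"type":"array"}},"squeeze":{"type":"number"}},"required":["deltas"]}

```bash
mkdir -p pics; cat > h.py <<'E'
import numpy as np, cv2
from workcell import env
from scipy.spatial.transform import Rotation as Rn
def onplane(c,px,z):
    r,cl=px; d=c["R"].T@np.linalg.inv(c["K"])@np.array([cl,r,1.]); o=-c["R"].T@np.array(c["t"])
    return o+d*(z-o[2])/d[2]
def proj(c,X):
    p=c["K"]@(c["R"]@np.array(X)+c["t"]); return p[1]/p[2],p[0]/p[2]
def tri(c1,p1,c2,p2):
    P=[c["K"]@np.c_[c["R"],c["t"]] for c in(c1,c2)]
    X=cv2.triangulatePoints(P[0],P[1],np.array(p1[::-1],float),np.array(p2[::-1],float))
    return (X[:3]/X[3]).ravel()
E
python3 - <<'E'
from h import *
s=env.camera("scene");t=env.camera("top")
for n,c in(("scene",s),("top",t)): cv2.imwrite(f"pics/{n}0.png",c["frame"]); 
o=env.observe();print(o["time_s"],o["eef_pos"],o["ee_rot"],o["finger_gap"])
Z=dict(rail_load=115,rail_mark=115,port=60,hanger_grip=76,hanger_saddle=38,hanger_guide=52,probe_grip=157,probe_band=117,probe_block=0,hanger=0,amber_bottle=0,beaker=0,tube_rack=0,tip_box=0,reagent_jar=0,timer=0)
for l,z in Z.items():
  for n,c in(("scene",s),("top",t)):
    for d in env.tip_of(c,l)[:3]:
      print(l,n,np.round(d["point"]),round(d["conf"],2),onplane(c,d["point"],z).round())
E
```

```text
0.1 [152.83315958 528.07033807 403.97429751] [ 0.09876617  0.70024659 -0.09984659  0.69995044] 1.0026121442389153
rail_load scene [236. 295.] 0.77 [590.  75. 115.]
rail_load top [205. 241.] 0.79 [582.  82. 115.]
rail_mark scene [184. 231.] 0.83 [ 580. -120.  115.]
rail_mark top [208. 335.] 0.71 [ 580. -114.  115.]
rail_mark top [168. 131.] 0.65 [656. 311. 115.]
rail_mark top [278. 431.] 0.18 [ 439. -312.  115.]
port scene [186. 253.] 0.71 [ 520. -113.   60.]
port scene [234. 409.] 0.19 [389. 239.  60.]
port top [236. 335.] 0.86 [ 524. -120.   60.]
hanger_grip scene [133. 209.] 0.89 [ 478. -315.   76.]
hanger_grip top [257. 426.] 0.85 [ 482. -314.   76.]
hanger_saddle scene [147. 209.] 0.55 [ 490. -310.   38.]
hanger_saddle top [256. 424.] 0.82 [ 482. -319.   38.]
hanger_guide scene [130. 216.] 0.78 [ 441. -329.   52.]
hanger_guide top [279. 432.] 0.97 [ 434. -333.   52.]
probe_grip scene [277. 428.] 0.74 [519. 324. 157.]
probe_grip scene [224. 412.] 0.57 [439. 244. 157.]
probe_grip scene [252. 391.] 0.56 [521. 248. 157.]
probe_grip top [238. 154.] 0.65 [510. 249. 157.]
probe_grip top
[... 521 characters left out ...]
 -298.    0.]
hanger top [256. 418.] 0.87 [ 482. -315.    0.]
amber_bottle scene [212. 349.] 0.79 [388.  85.   0.]
amber_bottle top [294. 241.] 0.84 [388.  85.   0.]
amber_bottle top [206. 241.] 0.64 [590.  90.   0.]
beaker scene [184. 295.] 0.89 [408. -73.   0.]
beaker top [289. 309.] 0.87 [403. -69.   0.]
beaker top [134. 231.] 0.74 [757. 116.   0.]
tube_rack scene [329. 252.] 0.78 [759. 110.   0.]
tube_rack top [134. 230.] 0.79 [756. 118.   0.]
tip_box scene [375. 372.] 0.74 [673. 342.   0.]
tip_box top [170. 131.] 0.85 [670. 344.   0.]
reagent_jar scene [262. 181.] 0.84 [ 756. -115.    0.]
reagent_jar top [134. 331.] 0.67 [ 759. -117.    0.]
timer top [204. 429.] 0.84 [ 602. -341.    0.]
```

```bash
python3 -c "
import cv2,numpy as np
a=cv2.imread('pics/scene0.png');b=cv2.imread('pics/top0.png')
cv2.imwrite('pics/s0.png',cv2.resize(a,(784,588)));cv2.imwrite('pics/t0.png',cv2.resize(b,(784,588)))"
```

```text
(no output)
```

View pics/s0.png

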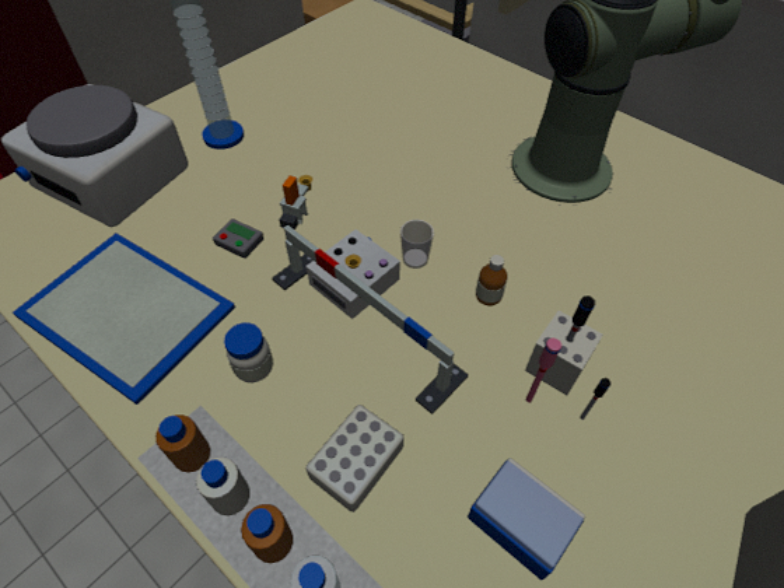

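View pics/t0.png

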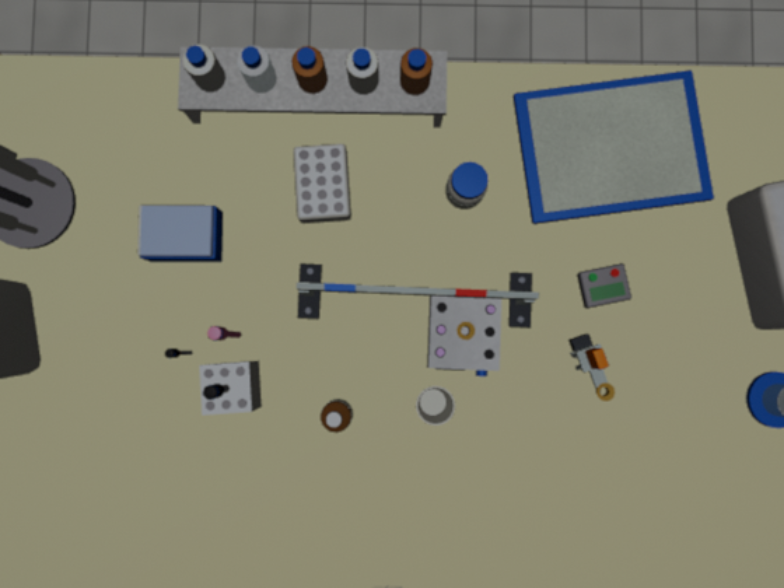

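The scene view shows the hanger at scaled pixels (292,190), the rail with its blue and red bands, and the black probe in its block at (583,312). The pink probe and a small black one next to it are decoys. The top view agrees: hanger (597,358), rail at row ~290, probe (213,391). Next I'll refine these positions with colour blobs.

```bash
cat >> h.py <<'E'
def blob(c,lo,hi,near,rad=25):
    h=cv2.cvtColor(c["frame"],cv2.COLOR_BGR2HSV); m=cv2.inRange(h,np.array(lo),np.array(hi))
    yy,xx=np.mgrid[:420,:560]; m&=(((yy-near[0])**2+(xx-near[1])**2)<rad*rad).astype(np.uint8)*255
    n,l,st,ce=cv2.connectedComponentsWithStats(m)
    if n<2: return None
    i=1+np.argmax(st[1:,4]); return ce[i][::-1],st[i]
E
python3 - <<'E'
from h import *
s=env.camera("scene");t=env.camera("top")
B=((100,120,60),(130,255,255));R=((0,150,80),(6,255,255));O=((7,180,120),(16,255,255));Y=((17,110,70),(27,255,255))
q={}
for n,(c,ps) in dict(s=(s,[(236,295),(188,233),(133,209),(130,216),(186,253)]),t=(t,[(205,241),(208,335),(257,426),(279,432),(236,335)])).items():
  for k,col,p in zip("load mark tab guide port".split(),[B,R,O,Y,Y],ps):
    b=blob(c,*col,p,14); q[n,k]=b; print(n,k,b and (b[0].round(1),b[1]))
for k,z in dict(load=115,mark=115,tab=94,guide=52,port=60).items():
  if q["s",k] and q["t",k]:
    print(k,"tri",tri(s,q["s",k][0],t,q["t",k][0]).round(1),"top",onplane(t,q["t",k][0],z).round(1),"scene",onplane(s,q["s",k][0],z).round(1))
print("cam top",(-t["R"].T@t["t"]).round(),"scene",(-s["R"].T@s["t"]).round())
ps=[];
for l in("hanger_grip","hanger_saddle","hanger_guide","hanger","port","rail_load","rail_mark"):
  a=env.tip_of(s,l);b=env.tip_of(t,l)
  if a and b: print(l,tri(s,a[0]["point"],t,b[0]["point"]).round(1))
for p in((235,411),):
  for l in("probe_grip","probe_band"):
    a=min(env.tip_of(s,l),key=lambda d:abs(d["point"][1]-411));b=min(env.tip_of(t,l),key=lambda d:abs(d["point"][0]-280))
    print(l,tri(s,a["point"],t,b["point"]).round(1))
print(Rn.from_quat(env.observe()["ee_rot"]).as_matrix().round(3))
cv2.imwrite("pics/crop.png",np.hstack([cv2.resize(s["frame"][115:250,195:315],None,fx=3.3,fy=3.3,interpolation=2),cv2.resize(t["frame"][180:315,320:440],None,fx=3.3,fy=3.3,interpolation=2)]))
E
```

```text
s load (array([233.8, 297.9]), array([289, 227,  19,  15,  98], dtype=int32))
s mark (array([183.7, 232.8]), array([225, 178,  17,  13,  67], dtype=int32))
s tab (array([129.3, 206.3]), array([202, 126,   9,   8,  41], dtype=int32))
s guide (array([127.7, 217.5]), array([212, 125,  11,   7,  46], dtype=int32))
s port (array([185.8, 251.7]), array([247, 182,  11,  10,  64], dtype=int32))
t load (array([205. , 242.3]), array([232, 203,  22,   5, 106], dtype=int32))
t mark (array([209. , 336.1]), array([326, 207,  21,   5, 104], dtype=int32))
t tab (array([255.9, 428.7]), array([424, 249,  10,  14,  81], dtype=int32))
t guide (array([279.6, 432.5]), array([426, 274,  13,  12,  93], dtype=int32))
t port (array([235.5, 332.7]), array([327, 230,  12,  12,  81], dtype=int32))
load tri [582.7  77.5 115.6] top [582.5  78.  115. ] scene [582.9  76.7 115. ]
mark tri [ 577.6 -116.6  115.1] top [ 577.4 -116.3  115. ] scene [ 578.  -117.2  115. ]
tab tri [ 483.6 -313.4   93.8] top [ 483.4 -313.2   94. ] scene [ 484.  -313.7   94. ]
guide tri [ 432.2 -333.4   53. ] top [ 431.8 -333.3   52. ] scene [ 432. -335.   52.]
port tri [ 523.5 -115.3   60.9] top [ 523.6 -115.5   60. ] scene [ 522.9 -115.8   60. ]
cam top [ 498.    3. 1186.] scene [940. 338. 793.]
hanger_grip [ 480.3 -313.    82.8]
hanger_saddle [ 478.1 -315.3   38.3]
hanger [ 482.2 -312.2   -2.7]
port [ 520.3 -105.8   60.6]
rail_load [580.   76.6 109.1]
rail_mark [ 576.  -116.8  123.5]
probe_grip [426.6 250.  154.3]
probe_band [425.8 245.9  98.7]
[[-0.     0.278  0.961]
 [-0.     0.961 -0.278]
 [-1.    -0.    -0.   ]]
```

View pics/crop.png

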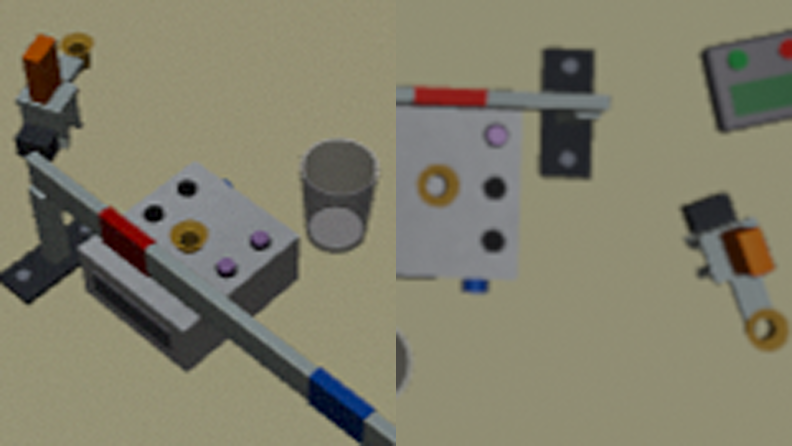

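Positions are consistent: load (582.7,77.6), mark (577.7,-116.5), port (523.3,-115.3), tab (483.5,-313.4) with hanger yaw 0.37, and probe about (427,248). The crop shows the tab, guide and port clear of obstructions.

Call:
send_rows(deltas=[[[0,-3.77,2.9],[0,0,0],0],[[0,-3.77,2.9],[0,0,0],0],[[0,-3.77,2.9],[0,0,0],0],[[0,-3.77,2.9],[0,0,0],0],[[0,-3.77,2.9],[0,0,0],0],[[0,-3.77,2.9],[0,0,0],0],[[0,-3.77,2.9],[0,0,0],0],[[0,-3.77,2.9],[0,0,0],0],[[0,-3.77,2.9],[0,0,0],0],[[0,-3.77,2.9],[0,0,0],0]])

```text
time_s: 3.7
eef_pos: [326.8, 83.7, 405.1]
ee_rot: [0.099, 0.7, -0.099, 0.701]
contact_force: [0.9, 1.0, 0.5]
finger_gap: 0.999
```

Call:
send_rows(deltas=[[[0,-3.77,2.9],[0,0,0],0],[[0,-3.77,2.9],[0,0,0],0],[[0,-3.77,2.9],[0,0,0],0],[[0,-3.77,2.9],[0,0,0],0],[[0,-3.77,2.9],[0,0,0],0],[[0,-3.77,2.9],[0,0,0],0],[[0,-3.77,2.9],[0,0,0],0],[[0,-3.77,2.9],[0,0,0],0],[[0,-3.77,2.9],[0,0,0],0]])

```text
time_s: 4.6
eef_pos: [483.4, -315.0, 404.7]
ee_rot: [0.099, 0.7, -0.099, 0.7]
contact_force: [0.2, 0.8, -0.1]
finger_gap: 0.995
```

Call:
send_rows(deltas=[[[1,0,0],[-0.13,0,0],0],[[1,0,0],[-0.13,0,0],0],[[1,0,0],[-0.13,0,0],0],[[1,0,0],[-0.13,0,0],0],[[1,0,0],[-0.13,0,0],0],[[0,0,0],[0,0,0],0]])

```text
time_s: 5.2
eef_pos: [482.6, -312.6, 353.3]
ee_rot: [-0.129, 0.696, 0.13, 0.695]
contact_force: [-0.1, 0.4, -0.4]
finger_gap: 0.999
```

```bash
cat >> h.py <<'E'
def to(p,th):
    "delta in tool axes (cm) and turn about tool x to reach TCP p, yaw th of tool y"
    o=env.observe(); M=Rn.from_quat(o["ee_rot"]); m=M.as_matrix()
    cur=np.arctan2(-m[0,1],m[1,1])
    print("t",round(o["time_s"],2),"pos",np.round(o["eef_pos"],1),"yaw",round(cur,3),"tilt",m[2].round(3),"F",np.round(o["contact_force"],1),"gap",round(o["finger_gap"],3))
    print("shift cm",(m.T@(np.array(p)-o["eef_pos"])/10).round(2),"turn x",round(cur-th,3))
E
python3 -c "
from h import *
to([483.5,-313.5,231],0.37)"
```

```text
t 5.2 pos [ 482.6 -312.6  353.3] yaw 0.368 tilt [-1.     0.002 -0.001] F [-0.1  0.4 -0.4] gap 0.999
shift cm [12.23 -0.14  0.07] turn x -0.002
```

Call:
send_rows(deltas=[[[3,-0.1,0.1],[0,0,0],0],[[3,0,0],[0,0,0],0],[[3,0,0],[0,0,0],0],[[2.2,0,0],[0,0,0],0],[[1,0,0],[0,0,0],0.3],[[0,0,0],[0,0,0],0.6],[[0,0,0],[0,0,0],1],[[0,0,0],[0,0,0],1],[[0,0,0],[0,0,0],1],[[0,0,0],[0,0,0],1]], squeeze=50)

```text
time_s: 6.2
eef_pos: [484.8, -314.0, 234.1]
ee_rot: [-0.13, 0.695, 0.129, 0.696]
contact_force: [-0.3, 0.2, 5.0]
finger_gap: 0.179
```

```bash
python3 -c "
from h import *
to([483.5,-313.5,405],-0.026)
t=env.camera('top');s=env.camera('scene')
O=((7,180,120),(16,255,255));Y=((17,110,70),(27,255,255))
a=blob(s,*Y,(127,217),14);b=blob(t,*Y,(279,432),14)
print(a,b)
if a and b: print(tri(s,a[0],t,b[0]))
"
```

```text
t 6.2 pos [ 484.8 -314.   234.1] yaw 0.368 tilt [-1.    -0.002  0.001] F [-0.3  0.2  5. ] gap 0.179
shift cm [-17.09   0.05  -0.09] turn x 0.394
(array([128.53846154, 220.30769231]), array([218, 126,   5,   6,  13], dtype=int32)) (array([279.36082474, 433.09278351]), array([426, 273,  14,  13,  97], dtype=int32))
[ 430.1824376  -333.26639047   49.40990224]
```

Call:
send_rows(deltas=[[[-1,0,0],[0,0,0],1],[[-3,0,0],[0,0,0],1],[[-4,0,0],[0,0,0],1],[[-4,0,0],[0,0,0],1],[[-3,0,0],[0.1,0,0],1],[[-2,0,0],[0.1,0,0],1],[[0,0,0],[0.1,0,0],1],[[0,0,0],[0.094,0,0],1],[[0,0,0],[0,0,0],1]])

```text
time_s: 7.2
eef_pos: [484.0, -313.2, 402.9]
ee_rot: [0.009, 0.707, -0.009, 0.707]
contact_force: [-0.3, 0.1, -3.4]
finger_gap: 0.182
```

```bash
python3 -c "
from h import *
to([582.7,77.6,405],-0.026)
o=env.observe()
t=env.camera('top');s=env.camera('scene')
cv2.imwrite('pics/lift.png',np.hstack([cv2.resize(s['frame'][20:170,150:270],None,fx=3.3,fy=3.3,interpolation=2),cv2.resize(t['frame'][210:360,390:510],None,fx=3.3,fy=3.3,interpolation=2)]))
Y=((17,110,70),(27,255,255))
g=np.array(o['eef_pos'])+[-55,1.4,-234+52]
a=blob(s,*Y,proj(s,g),14);b=blob(t,*Y,proj(t,g),14)
print(g,proj(s,g),proj(t,g),a,b)
if a and b: print(tri(s,a[0],t,b[0]))
"
```

```text
t 7.2 pos [ 484.  -313.2  402.9] yaw -0.026 tilt [-1.     0.    -0.001] F [-0.3  0.1 -3.4] gap 0.182
shift cm [-0.2  39.32  8.87] turn x 0.0
[ 428.9773613  -311.80255129  220.85764972] (np.float64(77.82114713515536), np.float64(216.72203653994924)) (np.float64(286.7649764496413), np.float64(448.0634485199406)) (array([ 77.53571429, 217.125     ]), array([212,  75,  11,   7,  56], dtype=int32)) (array([287.67647059, 447.60294118]), array([440, 281,  15,  15, 136], dtype=int32))
[ 427.55613497 -311.05681208  221.22190784]
```

View pics/lift.png

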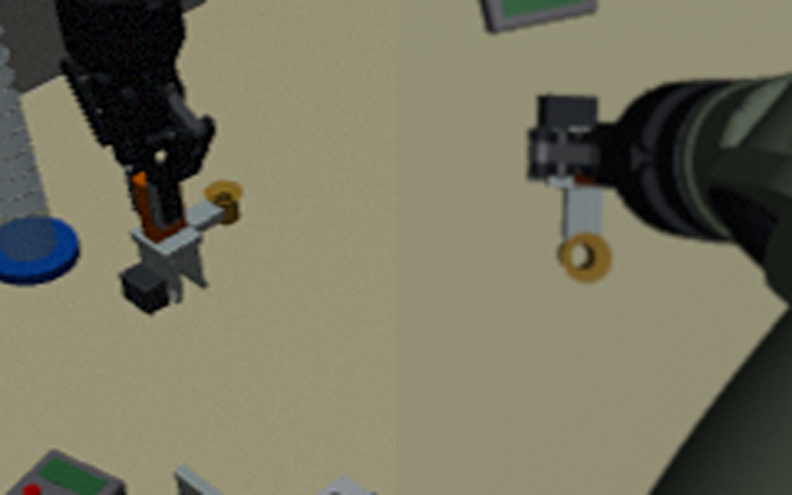

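Call:
send_rows(deltas=[[[0,2,0.46],[0,0,0],1],[[0,4.4,1],[0,0,0],1],[[0,4.4,1],[0,0,0],1],[[0,4.4,1],[0,0,0],1],[[0,4.4,1],[0,0,0],1],[[0,4.4,1],[0,0,0],1],[[0,4.4,1],[0,0,0],1],[[0,4.4,1],[0,0,0],1],[[0,4.4,1],[0,0,0],1],[[0,2.1,0.53],[0,0,0],1]])

```text
time_s: 8.3
eef_pos: [584.4, 80.6, 402.4]
ee_rot: [0.008, 0.707, -0.007, 0.707]
contact_force: [0.3, -1.1, -2.2]
finger_gap: 0.18
```

Call:
send_rows(deltas=[[[2,0,0],[0,0,0],1],[[2,0,0],[0,0,0],1],[[0,0,0],[0,0,0],1]])

```text
time_s: 8.6
eef_pos: [582.9, 77.4, 359.6]
ee_rot: [0.008, 0.709, -0.008, 0.705]
contact_force: [-1.3, -0.2, -3.4]
finger_gap: 0.181
```

```bash
cat > chk.py <<'E'
from h import *
o=env.observe(); p=np.array(o['eef_pos'])
t=env.camera('top');s=env.camera('scene')
Y=((17,110,70),(27,255,255))
g=p+[-56.4,2.1,-181.7]
a=blob(s,*Y,proj(s,g),14);b=blob(t,*Y,proj(t,g),14)
print("exp",g.round(1),a and a[0],b and b[0])
if a and b:
    x=tri(s,a[0],t,b[0]); print("guide",x.round(1))
E
python3 -c "
from chk import *
to([584.1,77,311],-0.026)
r,c=map(int,proj(s,g+[55,0,-30]))
r2,c2=map(int,proj(t,g+[55,0,-30]))
cv2.imwrite('pics/load.png',np.hstack([cv2.resize(s['frame'][r-75:r+75,c-60:c+60],None,fx=3.3,fy=3.3,interpolation=2),cv2.resize(t['frame'][r2-75:r2+75,c2-60:c2+60],None,fx=3.3,fy=3.3,interpolation=2)]))
"
```

```text
exp [526.5  79.5 177.9] [196.33333333 315.77777778] None
t 8.7 pos [584.1  77.  362.5] yaw -0.025 tilt [-1.    -0.    -0.001] F [ 0.9 -0.5 -2.1] gap 0.181
shift cm [5.15 0.   0.  ] turn x 0.001
```

View pics/load.png

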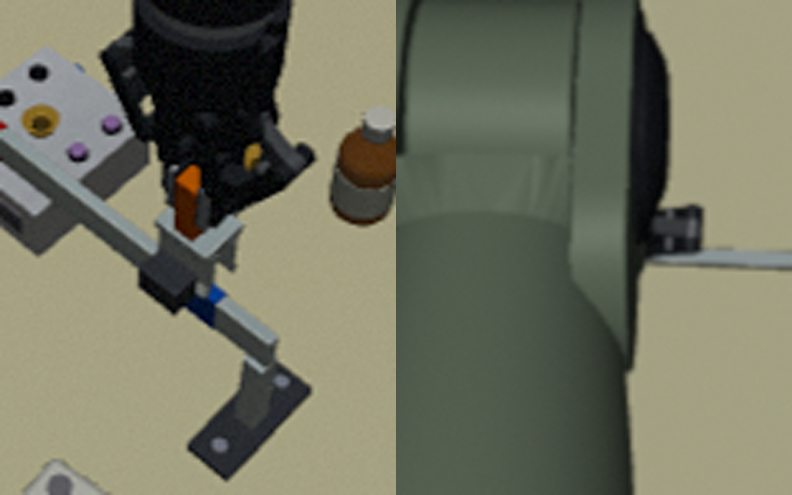

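The hanger is square over the blue band, its guide on the heater's side; the scene crop shows this around (190,250). Next I lower it.

Call:
send_rows(deltas=[[[1.2,0,0],[0,0,0],1],[[1.2,0,0],[0,0,0],1],[[1.0,0,0],[0,0,0],1],[[0.8,0,0],[0,0,0],1],[[0.5,0,0],[0,0,0],1],[[0.3,0,0],[0,0,0],1],[[0,0,0],[0,0,0],1],[[0,0,0],[0,0,0],1]])

```text
time_s: 9.5
eef_pos: [584.5, 77.1, 313.0]
ee_rot: [0.009, 0.707, -0.009, 0.707]
contact_force: [0.1, 0.1, -3.5]
finger_gap: 0.179
```

```bash
python3 -c "
from chk import *
to([584.1,77,311],-0.026)"
```

```text
exp [528.1  79.2 131.3] [213.52631579 312.73684211] None
t 9.6 pos [584.5  77.1 313.1] yaw -0.026 tilt [-1.     0.     0.001] F [ 0.3  0.1 -3.5] gap 0.179
shift cm [ 0.21 -0.01 -0.04] turn x 0.0
```

Call:
send_rows(deltas=[[[0.15,0,0],[0,0,0],1],[[0.1,0,0],[0,0,0],1],[[0.1,0,0],[0,0,0],1],[[0,0,0],[0,0,0],1],[[0,0,0],[0,0,0],1]])

```text
time_s: 10.1
eef_pos: [584.5, 77.1, 311.2]
ee_rot: [0.009, 0.706, -0.009, 0.708]
contact_force: [-3.9, 0.8, 9.3]
finger_gap: 0.182
```

Call:
send_rows(deltas=[[[-0.05,-0.5,0],[0,0,0],1],[[0,-1.5,0],[0,0,0],1],[[0,-2,0],[0,0,0],1],[[0,-2,0],[0,0,0],1],[[0,-2,0],[0,0,0],1],[[0,-2,0],[0,0,0],1],[[0,-2,0],[0,0,0],1],[[0,-2,0],[0,0,0],1],[[0,-1.5,0],[0,0,0],1],[[0,-1,0],[0,0,0],1]])

```text
time_s: 11.1
eef_pos: [580.7, -88.3, 311.3]
ee_rot: [0.01, 0.706, -0.008, 0.708]
contact_force: [-0.3, 5.5, 7.3]
finger_gap: 0.175
```

```bash
python3 -c "
from chk import *
to([579.1,-117.1,311.2],-0.026)"
```

```text
exp [524.3 -86.2 129.6] [174.09677419 261.03225806] None
t 11.2 pos [580.7 -89.1 311.2] yaw -0.027 tilt [-1.    -0.     0.003] F [-0.7 -0.1  5.9] gap 0.178
shift cm [ 0.   -2.8  -0.08] turn x -0.001
```

Call:
send_rows(deltas=[[[0,-0.7,0],[0,0,0],1],[[0,-0.7,0],[0,0,0],1],[[0,-0.7,0],[0,0,0],1],[[0,-0.5,0],[0,0,0],1],[[0,-0.2,0],[0,0,0],1],[[0,0,0],[0,0,0],1],[[0,0,0],[0,0,0],1]])

```text
time_s: 11.9
eef_pos: [580.0, -115.5, 311.3]
ee_rot: [0.01, 0.706, -0.008, 0.708]
contact_force: [-1.0, 4.1, 6.5]
finger_gap: 0.181
```

```bash
python3 -c "
from chk import *
to([579.1,-117.1,311.2],-0.026)
if a is not None:
  print(onplane(s,a[0],129))
r,c=map(int,proj(s,g+[55,0,-30]))
r2,c2=map(int,proj(t,g+[55,0,-30]))
cv2.imwrite('pics/mark.png',np.hstack([cv2.resize(s['frame'][r-75:r+75,c-60:c+60],None,fx=3.3,fy=3.3,interpolation=2),cv2.resize(t['frame'][r2-75:r2+75,c2-60:c2+60],None,fx=3.3,fy=3.3,interpolation=2)]))
"
```

```text
exp [ 523.6 -113.4  129.6] [167.51162791 252.25581395] None
t 12.0 pos [ 580.  -115.5  311.3] yaw -0.025 tilt [-1.     0.002  0.003] F [-0.3  3.6  6.9] gap 0.177
shift cm [ 0.01 -0.16 -0.09] turn x 0.001
[ 522.67323842 -109.55768481  129.        ]
```

View pics/mark.png

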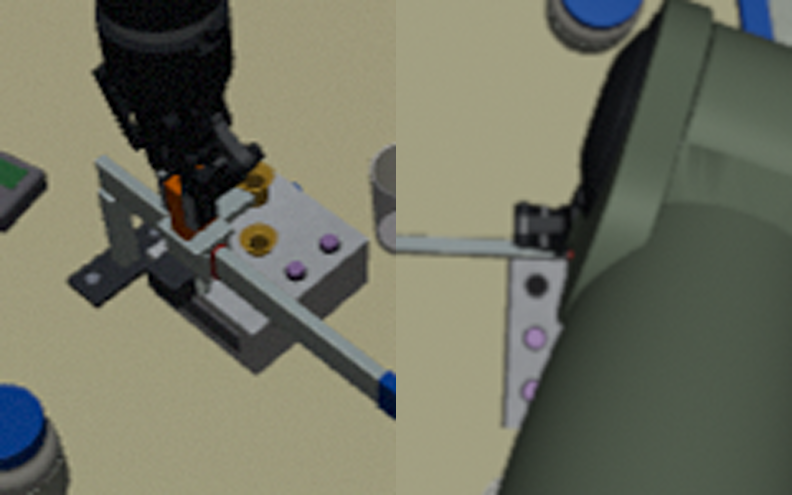

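Call:
send_rows(deltas=[[[-0.05,-0.2,0],[0,0,0],1],[[0,0,0],[0,0,0],1],[[0,0,0],[0,0,0],0.6],[[0,0,0],[0,0,0],0.3],[[0,0,0],[0,0,0],0],[[0,0,0],[0,0,0],0],[[-2,0,0],[0,0,0],0],[[-4,0,0],[0,0,0],0],[[-4,0,0],[0,0,0],0]])

```text
time_s: 12.9
eef_pos: [578.9, -117.9, 410.4]
ee_rot: [0.009, 0.708, -0.009, 0.706]
contact_force: [0.7, -0.4, 0.2]
finger_gap: 1.001
```

Call:
send_rows(deltas=[[[-2,4.5,0],[0,0,0],0],[[0,4.5,-2],[0,0,0],0],[[0,4.5,-2],[0,0,0],0],[[0,4.5,-2],[0,0,0],0],[[0,4.5,-2],[0,0,0],0],[[0,4.5,-2],[0,0,0],0],[[0,0,0],[0,0,0],0]])

```text
time_s: 13.6
eef_pos: [483.8, 158.8, 430.3]
ee_rot: [0.007, 0.708, -0.006, 0.707]
contact_force: [0.1, -0.4, 0.2]
finger_gap: 0.996
```

```bash
python3 -c "
from h import *
to([427,248,405],-0.026)
t=env.camera('top');s=env.camera('scene')
Y=((17,110,70),(27,255,255));O=((7,180,120),(16,255,255))
E=np.array([522.7,-115.1,129])
for n,C,e,z in(('guide',Y,E,129),('tab',O,E+[55,-1.4,40],169)):
  a=blob(s,*C,proj(s,e),10);b=blob(t,*C,proj(t,e),10)
  print(n,a and (a[0],a[1][4]),b and (b[0],b[1][4]), a and b and tri(s,a[0],t,b[0]).round(1), b and onplane(t,b[0],z).round(1))
K=((0,0,0),(180,255,55))
e=np.array([427,248,157])
for c in(s,t): print(proj(c,e),blob(c,*K,proj(c,e),14))
cv2.imwrite('pics/hung.png',np.hstack([cv2.resize(s['frame'][110:260,185:305],None,fx=3.3,fy=3.3,interpolation=2),cv2.resize(t['frame'][175:325,275:395],None,fx=3.3,fy=3.3,interpolation=2)]))
for l in('probe_grip','probe_band'):
  for n,c in(('s',s),('t',t)): print(l,n,[(np.round(d['point'],1),round(d['conf'],2)) for d in env.tip_of(c,l)])
"
```

```text
t 13.6 pos [483.8 158.8 430.3] yaw -0.018 tilt [-1.     0.001 -0.001] F [ 0.1 -0.4  0.2] gap 0.996
shift cm [ 2.55  8.81 -5.83] turn x 0.008
guide (array([165.65333333, 249.42666667]), np.int32(75)) (array([235.09146341, 335.07926829]), np.int32(164)) [ 523.9 -113.7  132.9] [ 523. -113.  129.]
tab (array([166.90909091, 229.92424242]), np.int32(66)) (array([206.27835052, 339.49484536]), np.int32(97)) [ 578.9 -117.   170.8] [ 578.8 -116.9  169. ]
(np.float64(221.34660755893537), np.float64(416.72287990494226)) (array([222.42380952, 415.96190476]), array([409, 212,  16,  23, 210], dtype=int32))
(np.float64(280.7096448273513), np.float64(152.87095181255302)) (array([280.25555556, 159.46666667]), array([154, 267,  13,  28, 270], dtype=int32))
probe_grip s [(array([223.5, 412.6]), 0.82), (array([275.9, 429.1]), 0.74), (array([255.9, 393. ]), 0.57)]
probe_grip t []
probe_band s [(array([235.5, 409.1]), 0.69), (array([262.7, 389.1]), 0.66), (array([281.3, 425.4]), 0.61)]
probe_band t [(array([134.4, 233.5]), 0.31)]
```

View pics/hung.png

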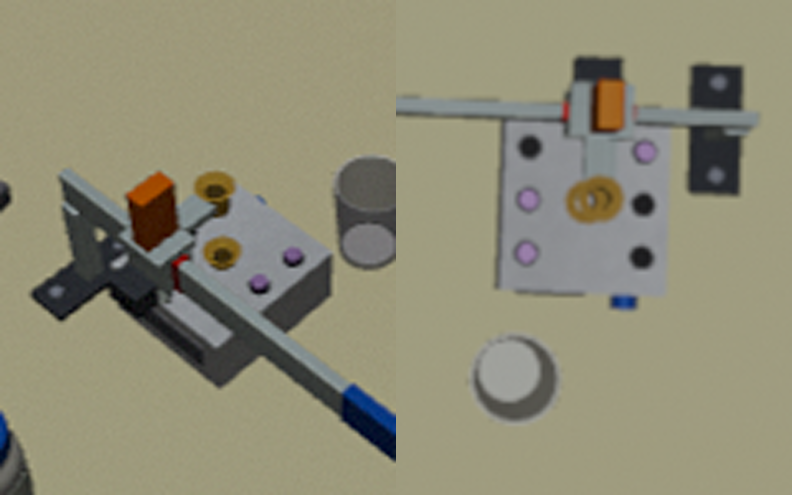

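The hanger hangs on the rail with red showing on both sides. Its tab is at (578.9,-117), within about 1 mm of the mark. Next I locate the probe from the first clear pictures.

```bash
python3 -c "
from h import *
s=env.camera('scene');t=env.camera('top')
s['frame']=cv2.imread('pics/scene0.png');t['frame']=cv2.imread('pics/top0.png')
K=((0,0,0),(180,255,60))
e=np.array([427,248,157])
a=blob(s,*K,proj(s,e),16);b=blob(t,*K,proj(t,e),16);print(a,b)
print(tri(s,a[0],t,b[0]),onplane(s,a[0],157),onplane(t,b[0],157))
# block top: white bright region centroid
for c,n in((s,'s'),(t,'t')):
  p=proj(c,[427,248,85]);m=blob(c,(0,0,110),(180,60,255),p,40);print(n,m,onplane(c,m[0],85))
cv2.imwrite('pics/pr.png',np.hstack([cv2.resize(s['frame'][190:310,350:450],None,fx=4,fy=4,interpolation=2),cv2.resize(t['frame'][220:340,110:210],None,fx=4,fy=4,interpolation=2)]))
"
```

```text
(array([222.89237668, 415.72197309]), array([408, 212,  17,  25, 223], dtype=int32)) (array([278.9453125, 153.1796875]), array([146, 275,  17,  10, 128], dtype=int32))
[430.29472223 248.01792173 155.25373011] [431.58375217 248.40031476 157.        ] [430.4544482  247.51053188 157.        ]
s (array([236.25104022, 409.77975035]), array([ 368,  201,   80,   80, 3605], dtype=int32)) [413.07368655 246.32061049  85.        ]
t (array([279.29070295, 160.44331066]), array([ 122,  240,   80,   79, 4410], dtype=int32)) [425.26515818 249.29038105  85.        ]
```

View pics/pr.png

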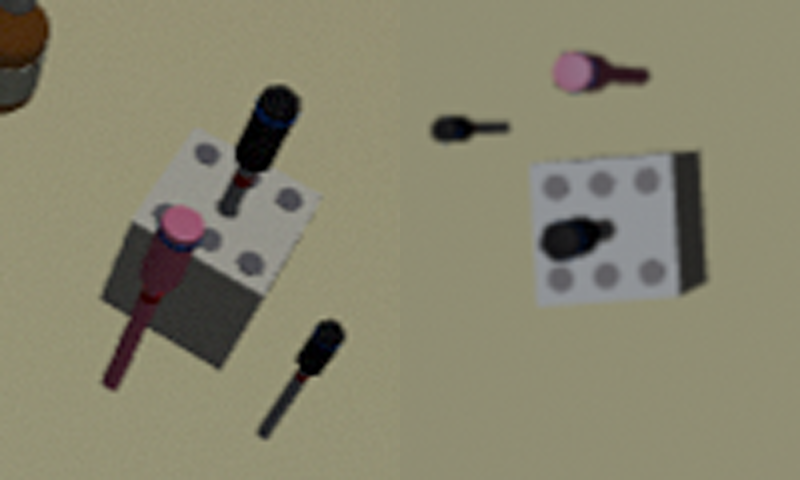

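Two views agree on the probe handle at (430.5,248); its decoys are at least 70 mm away. Next I take the probe with the jaws along y.

Call:
send_rows(deltas=[[[0.5,2.2,-1.37],[0,0,0],0],[[1,2.2,-1.37],[0,0,0],0],[[1,2.2,-1.37],[0,0,0],0],[[1,2.2,-1.37],[0,0,0],0],[[0,0,0],[0,0,0],0]])

```text
time_s: 14.5
eef_pos: [432.5, 244.8, 393.8]
ee_rot: [0.008, 0.708, -0.009, 0.706]
contact_force: [0.0, -0.4, -0.2]
finger_gap: 0.997
```

```bash
python3 -c "
from h import *
to([430.5,248,312],-0.018)"
```

```text
t 14.5 pos [432.5 244.8 393.8] yaw -0.024 tilt [-1.    -0.    -0.003] F [ 0.  -0.4 -0.2] gap 0.997
shift cm [ 8.18  0.32 -0.18] turn x -0.006
```

Call:
send_rows(deltas=[[[1,0.3,-0.2],[0,0,0],0],[[2,0,0],[0,0,0],0],[[2,0,0],[0,0,0],0],[[1.8,0,0],[0,0,0],0],[[1.0,0,0],[0,0,0],0],[[0.3,0,0],[0,0,0],0.3],[[0,0,0],[0,0,0],0.6],[[0,0,0],[0,0,0],1],[[0,0,0],[0,0,0],1],[[0,0,0],[0,0,0],1]], squeeze=40)

```text
time_s: 15.5
eef_pos: [432.2, 247.3, 315.0]
ee_rot: [0.01, 0.707, -0.009, 0.708]
contact_force: [-0.1, 2.2, 1.8]
finger_gap: 0.224
```

```bash
python3 -c "
from h import *
to([430.5,248,425],-0.026)"
```

```text
t 15.5 pos [432.2 247.3 315. ] yaw -0.026 tilt [-1.     0.001  0.001] F [-0.1  2.2  1.8] gap 0.224
shift cm [-11.     0.08  -0.16] turn x 0.0
```

Call:
send_rows(deltas=[[[-1,0,0],[0,0,0],1],[[-2,0,0],[0,0,0],1],[[-2,0,0],[0,0,0],1],[[-2,0,0],[0,0,0],1],[[-2,0,0],[0,0,0],1],[[-2,0,0],[0,0,0],1],[[-2,0,0],[0,0,0],1],[[-1.3,0,0],[0,0,0],1],[[0,0,0],[0,0,0],1]])

```text
time_s: 16.4
eef_pos: [432.1, 247.1, 459.7]
ee_rot: [0.009, 0.706, -0.009, 0.708]
contact_force: [0.2, -0.3, -0.1]
finger_gap: 0.22
```

```bash
python3 -c "
from h import *
to([523.2,-115.4,458],-0.026)"
```

```text
t 16.4 pos [432.1 247.1 459.7] yaw -0.026 tilt [-1.     0.001  0.004] F [ 0.2 -0.3 -0.1] gap 0.22
shift cm [  0.17 -36.01  10.03] turn x 0.0
```

Call:
send_rows(deltas=[[[0,-2,0.5],[0,0,0],1],[[0,-4,1.1],[0,0,0],1],[[0,-4.2,1.2],[0,0,0],1],[[0,-4.2,1.2],[0,0,0],1],[[0,-4.2,1.2],[0,0,0],1],[[0,-4.2,1.2],[0,0,0],1],[[0,-4.2,1.2],[0,0,0],1],[[0,-4,1.1],[0,0,0],1],[[0,-3,0.8],[0,0,0],1],[[0,-2,0.5],[0,0,0],1]])

```text
time_s: 17.4
eef_pos: [522.5, -117.7, 456.4]
ee_rot: [0.01, 0.707, -0.01, 0.707]
contact_force: [0.0, -0.2, -0.4]
finger_gap: 0.224
```

Call:
send_rows(deltas=[[[0,0,0],[0,0,0],1],[[0,0,0],[0,0,0],1]])

```text
time_s: 17.6
eef_pos: [522.1, -115.5, 456.5]
ee_rot: [0.01, 0.708, -0.009, 0.706]
contact_force: [-0.5, 0.0, -0.5]
finger_gap: 0.225
```

```bash
python3 -c "
from h import *
to([523.2,-115.4,458],-0.026)
o=env.observe();p=np.array(o['eef_pos'])
s=env.camera('scene');t=env.camera('top')
for l,e in(('probe_tip',p-[0,0,303]),('probe_band',p-[0,0,198]),('probe_grip',p-[0,0,158]),('hanger_guide',[523.2,-115.4,129])):
  print(l,np.round(proj(s,e),1),[(np.round(d['point'],1),round(d['conf'],2)) for d in env.tip_of(s,l)])
r,c=map(int,proj(s,[530,-115,165]))
cv2.imwrite('pics/ab.png',cv2.resize(s['frame'][r-60:r+60,c-70:c+70],None,fx=5,fy=5,interpolation=2))
print(r,c)
"
```

```text
t 17.6 pos [ 522.1 -115.5  456.5] yaw -0.027 tilt [-1.     0.001 -0.002] F [-0.5  0.  -0.5] gap 0.225
shift cm [-0.15  0.01  0.1 ] turn x -0.001
probe_tip [158.6 250. ] [(array([288.1, 376.6]), 0.83), (array([157.6, 248.8]), 0.79), (array([299.6, 413.4]), 0.63)]
probe_band [122.1 247.2] [(array([124. , 248.3]), 0.79), (array([261.7, 389. ]), 0.64), (array([183. , 234.7]), 0.36)]
probe_grip [106.2 246. ] [(array([252.5, 391. ]), 0.64), (array([275.8, 429.1]), 0.57), (array([106.1, 245.2]), 0.56)]
hanger_guide [166.4 250.2] [(array([164.1, 251.3]), 0.58)]
156 247
```

View pics/ab.png

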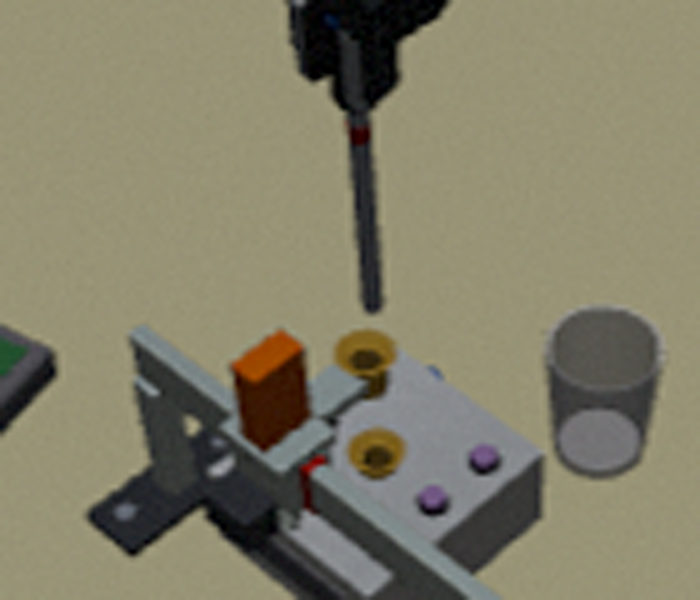

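The scene crop shows the rod upright, its tip at px (251,158) just above the guide mouth at (250,166). The picture puts the rod about 2 mm to -x of the TCP, the same offset seen at grasp. I correct by +3 mm in x and descend slowly.

Call:
send_rows(deltas=[[[1,-0.06,0.29],[0,0,0],1],[[1,0,0],[0,0,0],1],[[1,0,0],[0,0,0],1],[[0.6,0,0],[0,0,0],1],[[0,0,0],[0,0,0],1]])

```text
time_s: 18.4
eef_pos: [525.1, -116.1, 419.8]
ee_rot: [0.009, 0.708, -0.009, 0.706]
contact_force: [0.3, 0.1, 0.3]
finger_gap: 0.221
```

```bash
python3 -c "
from h import *
to([525,-116,327],-0.026)
s=env.camera('scene')
cv2.imwrite('pics/in.png',cv2.resize(s['frame'][110:210,200:300],None,fx=6,fy=6,interpolation=2))
"
```

```text
t 18.4 pos [ 525.1 -116.1  419.8] yaw -0.026 tilt [-1.     0.001 -0.002] F [0.3 0.1 0.3] gap 0.221
shift cm [9.28 0.   0.01] turn x 0.0
```

View pics/in.png

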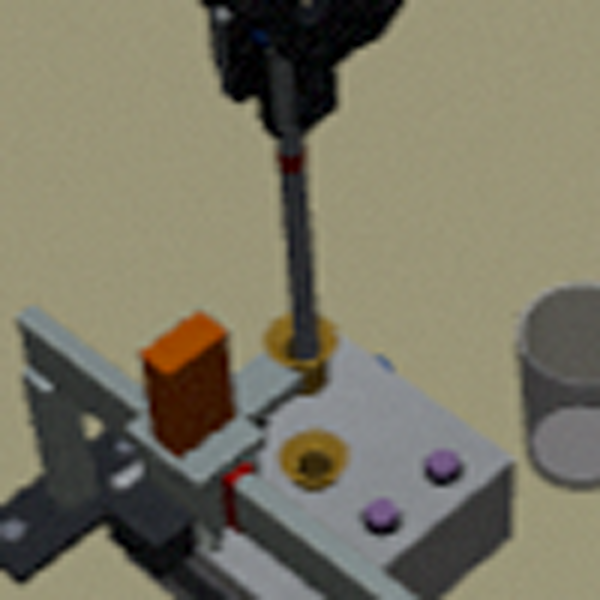

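The rod is cut off flat by the front rim of the guide at crop (304,358), so the tip is inside the guide, and there is no contact force. I keep going down.

Call:
send_rows(deltas=[[[0.7,0,0],[0,0,0],1],[[0.8,0,0],[0,0,0],1],[[0.8,0,0],[0,0,0],1],[[0.8,0,0],[0,0,0],1],[[0.8,0,0],[0,0,0],1],[[0.6,0,0],[0,0,0],1],[[0,0,0],[0,0,0],1]])

```text
time_s: 19.15
eef_pos: [525.1, -116.0, 375.1]
ee_rot: [0.009, 0.708, -0.009, 0.706]
contact_force: [0.2, 0.8, -1.4]
finger_gap: 0.22
```

Call:
send_rows(deltas=[[[0.6,0,0],[0,0,0],1],[[0.7,0,0],[0,0,0],1],[[0.7,0,0],[0,0,0],1],[[0.6,0,0],[0,0,0],1],[[0,0,0],[0,0,0],1]])

```text
time_s: 19.65
eef_pos: [525.1, -116.0, 349.1]
ee_rot: [0.009, 0.708, -0.009, 0.707]
contact_force: [-0.1, -0.9, -1.6]
finger_gap: 0.222
```

Call:
send_rows(deltas=[[[0.5,0,0],[0,0,0],1],[[0.6,0,0],[0,0,0],1],[[0.6,0,0],[0,0,0],1],[[0.4,0,0],[0,0,0],1],[[0,0,0],[0,0,0],1],[[0,0,0],[0,0,0],1],[[0,0,0],[0,0,0],1]])

```text
time_s: 20.35
eef_pos: [525.5, -116.2, 329.4]
ee_rot: [0.009, 0.707, -0.009, 0.707]
contact_force: [0.2, -0.5, -0.9]
finger_gap: 0.223
```

```bash
python3 -c "
from h import *
to([525,-116,327],-0.026)
s=env.camera('scene')
p=env.observe()['eef_pos']
print('pred band',proj(s,[p[0]-1.7,p[1]+.7,p[2]-198]),'guide',proj(s,[523.2,-115.4,129]))
print([(np.round(d['point'],1),round(d['conf'],2)) for l in('probe_band','hanger_guide') for d in env.tip_of(s,l)])
b=blob(s,(7,180,120),(16,255,255),proj(s,[578,-117,169]),10);print('tab',b)
cv2.imwrite('pics/end.png',cv2.resize(s['frame'][110:210,200:300],None,fx=6,fy=6,interpolation=2))
"
```

```text
t 20.35 pos [ 525.5 -116.2  329.4] yaw -0.026 tilt [-1. -0.  0.] F [ 0.2 -0.5 -0.9] gap 0.223
shift cm [ 0.24  0.02 -0.05] turn x 0.0
pred band (np.float64(165.7692607671448), np.float64(249.9652329423911)) guide (np.float64(166.36167634010886), np.float64(250.2374846780449))
[(array([261.3, 389.5]), 0.91), (array([167.7, 249.2]), 0.7), (array([280.8, 427.4]), 0.62), (array([167.1, 247.9]), 0.9), (array([330.8, 252.6]), 0.73)]
tab (array([166.90909091, 229.92424242]), array([224, 162,  13,  10,  66], dtype=int32))
```

View pics/end.png

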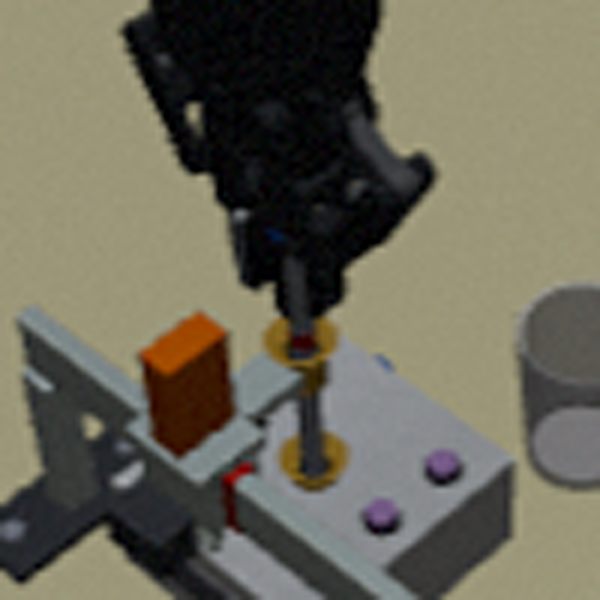

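The rod runs through the guide and the port. The red band is at the guide's mouth, crop (302,342), and the tab has not moved. The reading puts the tip about 34 mm under the port's mouth, so I hand in.

```bash
python3 -c "
from h import *
o=env.observe();print(np.abs(o['joint_velocities']).max(),o['finger_gap'],o['time_s']);print(env.close_job())"
```

```text
0.002870036130480549 0.22465750142052676 20.5
the job is handed in; nothing more can be done
None
```

I handed in the job at 20.5 s, with the arm still holding the probe. The hand-in reports no verdict.

**What I did:**
- I hooked the hanger over the rail at the blue band, slid it along to the red mark and let go.
- I then took the larger black probe from its block and threaded it through the guide and the heater's port.

**Last checks:**
- **Hanger:** two camera views taken after I let go put it about 1 mm from the mark's middle. In the last picture the tab is at exactly the same pixel, so threading did not move it.
- **Probe:** the last picture shows the rod through both funnels with the red band at the guide's mouth. The arm's reading puts the tip about 34 mm under the port's mouth.
- **Hold:** the gripper was closed on the handle at 19 mm with a 40 N grip set. Outside force was under about 1 N and the joints were almost still.

**What disagreed:**
- The cameras and the arm's position reading differed by about 2 mm in x, which I corrected for before threading.
- The guide's colour blob was unreliable whenever the gripper hid it or it merged with the port, so I relied on the tab position there.
- I did not measure the other things on the bench again at the end, but the arm met no unexpected contact forces.

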